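# Refit the roller of a sole-edge inking machine

## Robot

A 6-joint arm with a two-finger parallel gripper is mounted at the origin on the work surface. World frame = base frame: x ahead of the robot, y to its left, z up, the work surface at z = 0. Lengths are in m, angles in rad, forces in N, time in s.
With the tool pointing down it reaches from about 0.25 to 0.725 m from the base axis. Payload 4 kg.
Tool frame: the origin (TCP) lies on the centre line of the jaws, within the pads' length; the fingertips stand ahead of it and the grasp point (between the pads) lies 11 mm behind it (bot.tip_extent is the z of the fingertips in the tool frame, in m); z points along the fingers, y is the direction in which the jaws open and shut (so a half turn about z gives the same grasp; the last joint's range is limited). The gripper opens to 85 mm and grips with 20 to 120 N. Pads are 22 mm wide; open, the fingers measure 114 mm over their backs; the gripper's body (76 mm by 85 mm) begins 54 mm behind the grasp point. The pads swing forward as they close: fully open they stand 13 mm farther back than shut.
Start: joints at [1.267, 0.241, 0.005, 1.335, 0, 1.571], TCP at [0.15, 0.477, 0.239] pointing down, gripper open.
Joint ranges: [-2.72, 2.72], [-1.05, 1.87], [-1.09, 1.28], [-1.99, 2.15], [-1.42, 1.44], [-3.14, 3.14]. Speed limits (rad/s): [2.79, 2.79, 3.14, 3.14, 3.14, 3.14].

## Interface

Orientations are given as a unit quaternion [x, y, z, w].
In Python, from workcell import bot gives the robot as it stands.
- The arm moves only by the shell command python3 -m jog 'ROWS'. ROWS is JSON, a list that holds one entry, the list of rows, each a list of 7 numbers: the shift along the world's x, y, z in m, then the turn, a rotation vector about the world's x, y, z in degrees, then the closure in counts, from 0 (fully open) to 255 (shut). In form: [[[tx, ty, tz, ax, ay, az, fingers], ...]]. A call has 1 to 10 rows; each row is the pose to reach, as a shift and turn from the pose commanded when the call began; what a row does not reach only later rows make up. A row lasts 1/12 s, in which the tool goes at most 41.7 mm and 7.16 degrees, less where a joint would pass 70% of its speed; a pose out of reach is approached as far as the arm can. A call with a gripper value outside its range is refused whole. The fingers move at their own pace and stop on an object; the grip force is fixed at half the most. Time passes only in rows, so rows that repeat a pose let the fingers close. It gives the time, the measured TCP pose, the force and the opening at its end, in the units of the state.
- bot.get_obs(): the state, without advancing time (a new reading comes with each control period).
- bot.camera(name): name is "side" or "top" or "wrist"; returns the picture (400x640x3 uint8, blue, green, red); there is no depth.
- bot.camera_model(name): a dict with "K" (3x3 intrinsics, pixels), "T" (4x4, takes a point from camera to world coordinates). Camera axes: x right, y down, z forward; pixel columns grow to the right and rows downward; lengths in m; the calibration is good to about 2 mm. A picture is of the moment at which its call begins: read the wrist's pose just before it. camera_model takes no time and is no camera call; for the wrist camera it gives the pose at the moment of the call.
- bot.job_done(): hands the job in, once; it reports no verdict.
The state is a dict: "clock": time; "joint_pos": joint angles; "joint_vel": joint speeds; "tau": joint torques, N m; "eef_pos": TCP position; "tool_rot": TCP orientation; "ft_force": force on the tool from outside, world axes, zero at the start; "ft_torque": the same for the moment, N m; "grip_width": finger opening in m.
Only numpy, scipy, OpenCV 4.12 (cv2) and the standard library are available. Lean on these libraries where they do the work, as an engineer would, in place of code of your own. Each camera call takes 0.05 s, during which the arm holds its last target. There are 200 camera calls.

## Task

Put the thick roller back into the edge-inking machine: enter its plain drive end in the spring-loaded cup, press the cup back along the axis, and tip the bearing end down into its open seat until the roller is level and fully home, then let go. The carriage may be locked up to about a centimetre either way along the axis, so feel for the spring and its stop and work gently, without ramming anything; leave the slim roller and the other things on the bench as they are.

Things in the scene. Friction and masses are not known exactly. Their poses are not given: they have to be found in the camera images.
- machine: sole-edge inking machine, fixed: green base 300 x 140 mm (x -175 to 125), 44 mm high. Origin on the bench under the roller's place; x along the roller axis from the drive head to the bearing seat. Roller axis at y 0, z 100 mm. Damaged by the roller pressing over 16 N while its bearing end is still raised, or over 30 N at any time. Head, cup, trough and seat are one carriage, locked up to 11 mm off mid-setting along x: NOT reported
- cup_mid (a point): fixed point on the machine at x -71, y 0, z 100 mm: where the relaxed cup's inner floor is at mid-setting (the true one: up to 11 mm either way in x). Round steel cup on the axis, open to +x only: bore 15 mm, 8 mm deep, then a 4 mm flare to 21 mm (rim 12 mm before the floor). A spring presses it out: 2.5 N at rest, 0.8 N more per mm pushed to -x, hard stop after 7 mm (8 N)
- seat_mid (a point): fixed point on the machine at x 67, y 0, z 100 mm: where a seated bearing end's face is at mid-setting (the carriage shifts it like the cup). Seat open above and to -x, 12 mm long, 24 mm between walls 103 mm high, flared above; floor at 89 mm. Closed at x 67 by a square-edged end plate 10 mm thick, top at 108 mm. Relaxed cup floor to plate: 138 mm at any setting
- trough_mid (a point): fixed point on the machine at x 0, y 0, z 88 mm: middle of the rim of the empty aluminium dye trough (100 mm along x, 108 mm across, 36 mm deep) between cup and seat, at mid-setting. Drive head behind the cup: block x -143 to -95, 60 mm wide, top at 128 mm. The 142 mm roller enters only with the cup pressed back 4.2 to 7 mm; seated, the cup is 4 mm back
- roller: the thick roller, 142 mm overall, 0.2 to 0.4 kg: black rubber sleeve 36 mm across, 90 mm long, on a 12 mm steel shaft. Origin mid-sleeve, on the axis; x from drive end to bearing end (any turn about x). Drive end plain, 30 mm long, last 4 mm bevelled to 6 mm; other end has a ball bearing 22 mm across, x 57 to 65. Starts level on its rest, axis 45 mm up, drive end towards the robot
- roller_nose (a point): centre of the roller's drive-end face (x = -75 on the roller)
- roller_tail (a point): centre of the roller's bearing-end face (x = +67 on the roller)
- rest_thick: the thick roller's rest, fixed: aluminium plate 124 x 50 mm with two notched uprights 4 mm thick, 100 mm apart along x and 53 mm high, that carry the shaft on both sides of the sleeve. Origin under its centre
- rest_slim: the slim roller's rest, the same, fixed
- slim_roller: the slim roller, not wanted: rubber sleeve 22 mm in diameter, 84 mm long, on a steel shaft 10 mm in diameter, 132 mm long overall; origin at the middle of the sleeve, x along the shaft. Lies on the other rest. Leave it
- dye_bottle: dark blue dye bottle, 68 mm in diameter, 200 mm tall, upright; origin under its centre. Leave it
- polish_jar: low black jar, 68 mm in diameter, 60 mm tall; origin under its centre. Leave it
- jar_lid: loose black jar lid, 72 mm in diameter, 12 mm thick; origin under its centre. Leave it
- brush: flat brush lying on the bench, along its x. Leave it
- screwdriver: screwdriver lying on the bench, along its x. Leave it
- wax_tin: flat metal tin, 80 mm in diameter, 32 mm tall; origin under its centre. Leave it
Things that resemble listed ones, but are neither listed nor needed, are in the scene too. What is shaped like the roller but blue or purple is not meant. What is shaped like the rest_thick but green is not meant.

How it is judged:
On the way, in this order (a step that is already met when the one before it is completed fails the run):
1. the thick roller is lifted clear of its rest (height (world z) of roller above 0.08 m and contact force between roller and rest_thick below 0.1 N), for 0.1 s.
2. its drive end is in the sprung cup and presses it back while the bearing end is still raised (z of roller_nose in the frame of machine between 0.093 and 0.107 m and y of roller_nose in the frame of machine between -0.006 and 0.006 m and x of roller_nose in the frame of machine between -0.092 and -0.056 m and z of roller_tail in the frame of machine above 0.11 m and contact force between roller and machine above 4 N), for 0.1 s.
At the end, for the whole second after the job is handed in: the thick roller is at rest in the machine, bearing end at 97.5 to 103 mm height, within 3 mm sideways of the axis and 53 to 80 mm along it; drive end in the cup, within 4 mm in height and 3.5 mm sideways of the axis; roller and machine axes parallel within 0.05 rad (z of roller_tail in the frame of machine between 0.0975 and 0.103 m and y of roller_tail in the frame of machine between -0.003 and 0.003 m and x of roller_tail in the frame of machine between 0.053 and 0.08 m and z of roller_nose in the frame of machine between 0.096 and 0.104 m and y of roller_nose in the frame of machine between -0.0035 and 0.0035 m and angle between the x axis of roller and the x axis of machine, either way round below 0.05 rad and linear speed of roller below 0.01 m/s and angular speed of roller below 0.1 rad/s); the robot touches nothing.
It fails at once if more than 30 N between the roller and the machine (contact force between roller and machine above 30 N).
It fails at once if more than 16 N between the roller and the machine while the bearing end is still raised (the cup driven onto its stop, or the end onto the plate) (z of roller_tail in the frame of machine above 0.112 m and contact force between roller and machine above 16 N).
It fails at once if the slim roller is moved by more than 20 mm (distance of slim_roller from where it was at the start of the episode above 0.02 m).
It fails at once if another loose thing on the bench is moved by more than 20 mm (distance of any of dye_bottle, polish_jar, jar_lid, brush, screwdriver, wax_tin from where it was at the start of the episode above 0.02 m).
It also fails if it takes over 67 s, if anything falls off the work surface, if the arm or the gripper's body presses on something with over 40 N, if the wrist force passes 120 N, or if a joint passes its speed limit or range.

## Working session

There is one attempt and no reset: what is moved stays moved. The work goes in short steps, Python scripts to look and compute and a shell command to move; the robot and the scene stay as the last step left them, time stands still between calls to the robot, and variables do not carry over. Pictures are saved under pics/ and viewed, about 8 in all and at most 12, crops included, and the job is handed in when it is done.

```bash
mkdir -p pics; ls
python3 - <<'E'
from workcell import bot
import cv2,numpy as np
for n in("top","side"):
    im=bot.camera(n); cv2.imwrite(f"pics/{n}0.png",im); m=bot.camera_model(n); print(n,m["K"].round(1).tolist(),m["T"].round(4).tolist())
print(bot.get_obs(), bot.tip_extent)
E
```

```text
pics
top [[507.3, 0.0, 318.6], [0.0, 507.3, 195.8], [0.0, 0.0, 1.0]] [[-0.0238, -0.9949, 0.0982, 0.3257], [-0.9997, 0.0234, -0.0046, -0.0138], [0.0022, -0.0983, -0.9952, 1.8774], [0.0, 0.0, 0.0, 1.0]]
side [[417.4, 0.0, 315.2], [0.0, 417.4, 201.0], [0.0, 0.0, 1.0]] [[0.9767, -0.1581, 0.1453, 0.2982], [-0.2147, -0.7196, 0.6604, -0.7922], [0.0002, -0.6762, -0.7367, 0.9325], [0.0, 0.0, 0.0, 1.0]]
{'clock': 0.1, 'joint_pos': array([1.26696979e+00, 2.41342771e-01, 3.86506699e-03, 1.33518319e+00,
       2.08929967e-05, 1.57079898e+00]), 'joint_vel': array([-1.06670919e-04, -3.21170103e-03,  1.57035152e-03,  9.18627200e-05,
       -1.47116699e-04,  1.67810871e-04]), 'tau': array([ 1.51127965e-04, -3.73138046e+01,  2.53010541e+01,  1.08553687e-02,
       -1.57717604e-06,  8.70306867e-07]), 'eef_pos': array([0.14941907, 0.4765849 , 0.23850172]), 'tool_rot': array([ 1.51330897e-01,  9.88482721e-01, -9.19964350e-04, -1.51406834e-04]), 'ft_force': array([-0.22709553,  0.18568403,  0.10227324]), 'ft_torque': array([ 0.02923665, -0.03518248, -0.00460196]), 'grip_width': 0.08555987285419678} 0.008
```

View pics/top0.png

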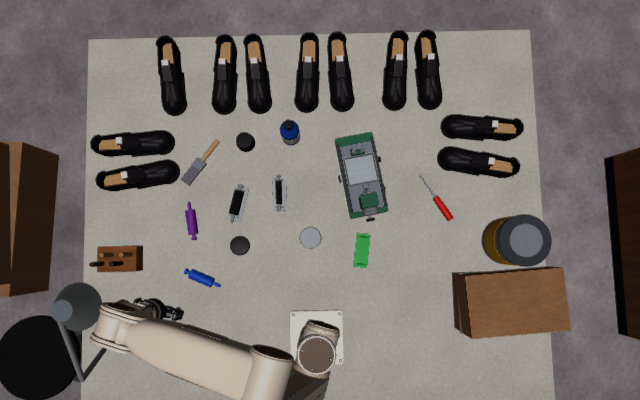

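View pics/side0.png

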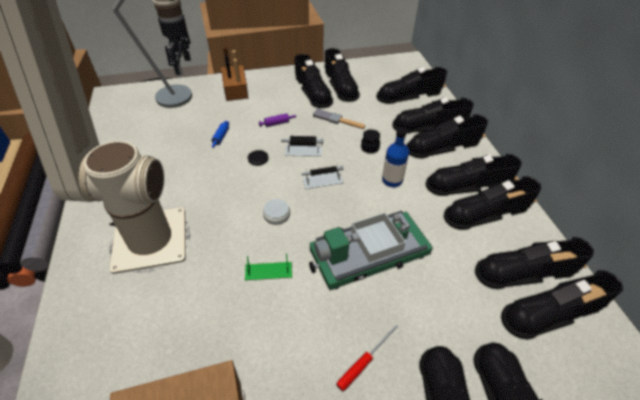

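The top view shows roller-shaped things at (238,203) black and thick on a rest, (279,193) black and slim on a rest, (191,221) purple, and (200,277) blue. The one at (238,203) fits: it is black and the thicker of the two. The machine is at (361,175) with its head at (370,203), and the green decoy rest is at (362,250). I'll confirm this in an enlarged crop.

Run:
```python
import cv2,numpy as np
im=cv2.imread("pics/top0.png")
a=cv2.resize(im[170:240,215:300],None,fx=5.5,fy=5.5,interpolation=cv2.INTER_CUBIC)   # 467x385
b=cv2.resize(im[125:230,325:400],None,fx=4.2,fy=4.2,interpolation=cv2.INTER_CUBIC)  # 315x441
c=np.zeros((445,790,3),np.uint8); c[:a.shape[0],:a.shape[1]]=a; c[:b.shape[0],470:470+b.shape[1]]=b
cv2.imwrite("pics/crop1.png",c)
```

```text
(no output)
```

View pics/crop1.png

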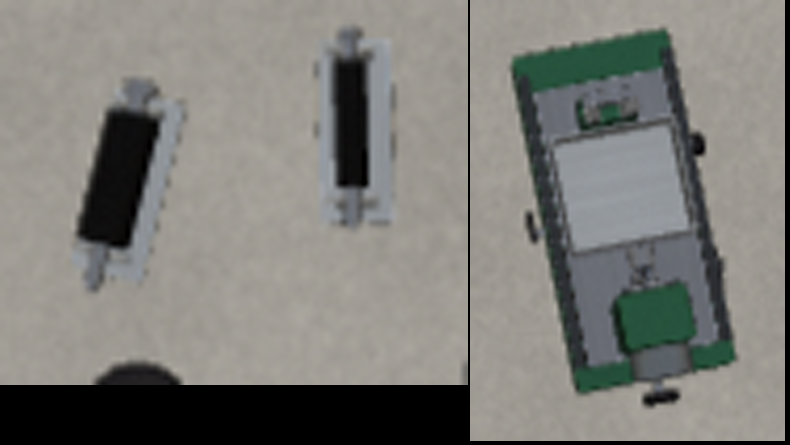

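The crop confirms it. The thick black roller is on the left, with its nose at full-image (231.9,221.8) and its bearing end at (240.1,184.9). The slim one is on the right. In the machine, the head is at the bottom and the seat at the top.

```bash
cat > h.py <<'E'
from workcell import bot
import cv2,numpy as np
def ray(n,uv,z,m=None):
    m=m or bot.camera_model(n); d=m["T"][:3,:3]@np.linalg.solve(m["K"],[uv[0],uv[1],1]); o=m["T"][:3,3]
    return o+d*(z-o[2])/d[2]
def proj(n,p,m=None):
    m=m or bot.camera_model(n); c=m["T"][:3,:3].T@(np.asarray(p,float)-m["T"][:3,3]); v=m["K"]@c; return v[:2]/v[2]
E
python3 - <<'E'
from h import *
a=lambda x,y:(215+x/5.5,170+y/5.5)
b=lambda x,y:(325+(x-470)/4.2,125+y/4.2)
n=ray("top",a(93,285),.045);t=ray("top",a(138,82),.045);print("nose,tail",n,t,np.linalg.norm(t-n),np.degrees(np.arctan2(*(t-n)[1::-1])))
s1=ray("top",a(134,112),.055);s0=ray("top",a(105,243),.055);print("sleeve",s0,s1,(s0+s1)/2,np.linalg.norm(s1-s0),np.degrees(np.arctan2(*(s1-s0)[1::-1])))
for nm,z,P in(("base",.044,[(513,60),(667,30),(735,358),(578,392)]),("trough",.088,[(553,140),(672,118),(692,232),(575,252)])):
    q=np.array([ray("top",b(*p),z) for p in P]);print(nm,q.round(4).tolist(),q.mean(0).round(4))
    f=(q[0]+q[1]-q[2]-q[3])/2; w=(q[0]+q[3]-q[1]-q[2])/2
    print(np.linalg.norm(f),np.linalg.norm(w),np.degrees(np.arctan2(f[1],f[0])),np.degrees(np.arctan2(-w[0],w[1])))
E
```

```text
nose,tail [0.41938055 0.29311816 0.045     ] [0.55287303 0.26245141 0.045     ] 0.1369696693673762 -12.937875905668037
sleeve [0.44613927 0.28341192 0.055     ] [0.531851   0.26373944 0.055     ] [0.48899513 0.27357568 0.055     ] 0.08794035746197477 -12.926593370318558
base [[0.7135, -0.088, 0.044], [0.7371, -0.2236, 0.044], [0.448, -0.2724, 0.044], [0.4219, -0.1362, 0.044]] [ 0.5801 -0.1801  0.044 ]
0.29437842640664574 0.13817001464560225 9.478890943820039 10.354285154864012
trough [[0.6343, -0.1184, 0.088], [0.6509, -0.2202, 0.088], [0.5528, -0.2338, 0.088], [0.538, -0.1342, 0.088]] [ 0.594  -0.1767  0.088 ]
0.09832833334401356 0.10190357359775709 8.603489792154031 8.833536388805072
```

```bash
python3 -m jog '[[[0.338,-0.199,0.01,0,0,4.5,0],[0.338,-0.199,0.01,0,0,4.5,0],[0.338,-0.199,0.01,0,0,4.5,0],[0.338,-0.199,0.01,0,0,4.5,0],[0.338,-0.199,0.01,0,0,4.5,0],[0.338,-0.199,0.01,0,0,4.5,0],[0.338,-0.199,0.01,0,0,4.5,0],[0.338,-0.199,0.01,0,0,4.5,0],[0.338,-0.199,0.01,0,0,4.5,0],[0.338,-0.199,0.01,0,0,4.5,0]]]'
python3 -m jog '[[[0,0,0,0,0,0,0],[0,0,0,0,0,0,0],[0,0,0,0,0,0,0]]]'
python3 - <<'E'
from h import *
import pickle
m=bot.camera_model("wrist"); o=bot.get_obs(); im=bot.camera("wrist"); cv2.imwrite("pics/w1.png",im); pickle.dump((m,o),open("w1.pkl","wb"))
print(m["K"].round(1).tolist(),m["T"].round(4).tolist(),o["clock"],o["eef_pos"],o["tool_rot"])
for p in([.4194,.2931,.045],[.5529,.2625,.045]):print(proj("wrist",p,m))
E
```

```text
clock: 0.93
eef_pos: [0.4913, 0.275, 0.2486]
tool_rot: [0.115, 0.993, -0.001, 0.001]
ft_force: [0.4, 0.6, 0.2]
grip_width: 0.0851
clock: 1.18
eef_pos: [0.4868, 0.2782, 0.2487]
tool_rot: [0.112, 0.994, -0.0, -0.001]
ft_force: [0.6, 0.3, 0.5]
grip_width: 0.0856
[[327.8, 0.0, 318.9], [0.0, 327.8, 195.9], [0.0, 0.0, 1.0]] [[0.2216, 0.942, 0.2519, 0.4229], [0.9751, -0.2143, -0.0565, 0.2933], [0.0008, 0.2582, -0.9661, 0.3848], [0.0, 0.0, 0.0, 1.0]] 1.1833 [0.48677819 0.27817692 0.24873263] [ 1.12287485e-01  9.93675405e-01 -3.07086078e-04 -7.84974885e-04]
[317.67684716 104.76774814]
[317.56263196 233.19706721]
```

View pics/w1.png

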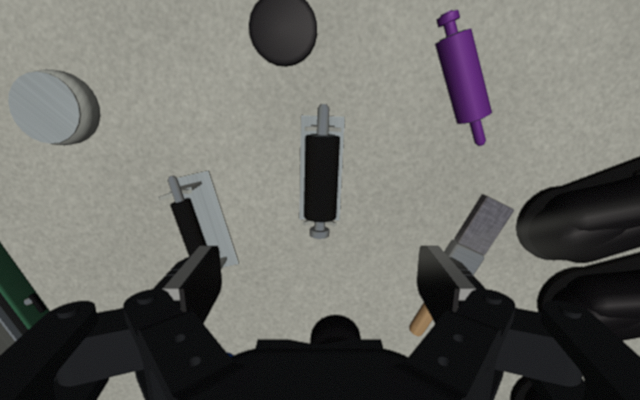

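The wrist view shows the thick roller centred below the gripper, with its nose at (323,105) and its bearing end at (319.5,236). The purple decoy is at (465,75) and the slim roller is at left at (190,225).

Run:
```python
from h import *
import pickle
m,o=pickle.load(open("w1.pkl","rb"))
n=ray("w",(323,105.5),.048,m);t=ray("w",(319.5,234.5),.048,m);print(n,t,np.linalg.norm(t-n),np.degrees(np.arctan2(*(t-n)[1::-1])))
s0=ray("w",(322.3,136),.06,m);s1=ray("w",(320,219),.06,m);print(s0,s1,(s0+s1)/2,np.linalg.norm(s1-s0),np.degrees(np.arctan2(*(s1-s0)[1::-1])))
u=(t-n)/np.linalg.norm(t-n);print("origin by mid",(n+t)/2+u*.004, "sleeve",(s0+s1)/2)
from scipy.spatial.transform import Rotation as R
Y=R.from_quat(o["tool_rot"]).as_matrix();print(np.degrees(np.arctan2(Y[1,1],Y[0,1])),Y[:,2])
```

```text
[0.42128124 0.29808835 0.048     ] [0.55371418 0.26450613 0.048     ] 0.13662447878365427 -14.229082287022125
[0.44925205 0.2909669  0.06      ] [0.53228085 0.26986958 0.06      ] [0.49076645 0.28041824 0.06      ] 0.08566725643014515 -14.25692872692851
origin by mid [0.491375   0.28031404 0.048     ] sleeve [0.49076645 0.28041824 0.06      ]
77.10563718012641 [-1.62898432e-03 -4.34002054e-04 -9.99998579e-01]
```

```bash
python3 -m jog '[[[0.004,0.002,-0.04,0,0,-0.8,0],[0.004,0.002,-0.08,0,0,-0.8,0],[0.004,0.002,-0.12,0,0,-0.8,0],[0.004,0.002,-0.15,0,0,-0.8,0],[0.004,0.002,-0.18,0,0,-0.8,0],[0.004,0.002,-0.2,0,0,-0.8,0],[0.004,0.002,-0.213,0,0,-0.8,0],[0.004,0.002,-0.213,0,0,-0.8,0],[0.004,0.002,-0.213,0,0,-0.8,0],[0.004,0.002,-0.213,0,0,-0.8,0]]]'
python3 -m jog '[[[0,0,0,0,0,0,255],[0,0,0,0,0,0,255],[0,0,0,0,0,0,255],[0,0,0,0,0,0,255],[0,0,0,0,0,0,255],[0,0,0,0,0,0,255],[0,0,0,0,0,0,255],[0,0,0,0,0,0,255],[0,0,0,0,0,0,255],[0,0,0,0,0,0,255]]]'
```

```text
clock: 2.07
eef_pos: [0.4917, 0.2813, 0.0376]
tool_rot: [0.119, 0.993, 0.001, 0.001]
ft_force: [0.9, 0.4, 0.4]
grip_width: 0.0856
clock: 2.9
eef_pos: [0.4917, 0.2791, 0.0371]
tool_rot: [0.12, 0.993, -0.001, 0.0]
ft_force: [-1.6, -2.9, 5.4]
grip_width: 0.0345
```

```bash
python3 -m jog '[[[0,0,0.015,0,0,0,255],[0,0,0.035,0,0,0,255],[0,0,0.065,0,0,0,255],[0,0,0.1,0,0,0,255],[0,0,0.14,0,0,0,255],[0,0,0.17,0,0,0,255],[0,0,0.19,0,0,0,255],[0,0,0.19,0,0,0,255],[0,0,0.19,0,0,0,255]]]'
python3 -m jog '[[[0.01,-0.02,0.01,0,0,2,255],[0.02,-0.055,0.02,0,0,5,255],[0.03,-0.09,0.03,0,0,9,255],[0.04,-0.13,0.04,0,0,12,255],[0.05,-0.17,0.05,0,0,15,255],[0.06,-0.21,0.06,0,0,18,255],[0.07,-0.25,0.07,0,0,21,255],[0.07,-0.285,0.07,0,0,23.5,255],[0.07,-0.305,0.07,0,0,23.5,255],[0.07,-0.31,0.07,0,0,23.5,255]]]'
python3 -m jog '[[[0,0,0,0,0,0,255],[0,0,0,0,0,0,255],[0,0,0,0,0,0,255]]]'
python3 - <<'E'
from h import *
import pickle
m=bot.camera_model("wrist"); o=bot.get_obs(); im=bot.camera("wrist"); cv2.imwrite("pics/w2.png",im); pickle.dump((m,o),open("w2.pkl","wb"))
th=np.radians(9.5);c,s=np.cos(th),np.sin(th)
for x,y,z in([-.175,.07,.044],[-.175,-.07,.044],[.125,.07,.044],[-.05,0.054,.088],[-.05,-.054,.088],[.05,-.054,.088],[.05,.054,.088],[-.071,0,.1],[.067,0,.108]):
    print((x,y,z),proj("w",[.6047+c*x-s*y,-.176+s*x+c*y,z],m).round(1))
E
```

```text
clock: 3.65
eef_pos: [0.4919, 0.2803, 0.2267]
tool_rot: [0.119, 0.993, 0.001, 0.001]
ft_force: [0.2, -0.4, -3.5]
grip_width: 0.0344
clock: 4.48
eef_pos: [0.5604, -0.034, 0.2929]
tool_rot: [-0.083, 0.997, -0.0, -0.003]
ft_force: [0.3, -1.0, -2.9]
grip_width: 0.0343
clock: 4.73
eef_pos: [0.5611, -0.0286, 0.2949]
tool_rot: [-0.086, 0.996, 0.0, -0.001]
ft_force: [-0.2, -0.1, -2.4]
grip_width: 0.034
(-0.175, 0.07, 0.044) [241.4  19.6]
(-0.175, -0.07, 0.044) [109.9  18.3]
(0.125, 0.07, 0.044) [253.6 273.8]
(-0.05, 0.054, 0.088) [222.8 141.6]
(-0.05, -0.054, 0.088) [118.2 140.7]
(0.05, -0.054, 0.088) [131.7 231.4]
(0.05, 0.054, 0.088) [228.8 232.1]
(-0.071, 0, 0.1) [162.9 120.8]
(0.067, 0, 0.108) [174.3 253.5]
```

View pics/w2.png

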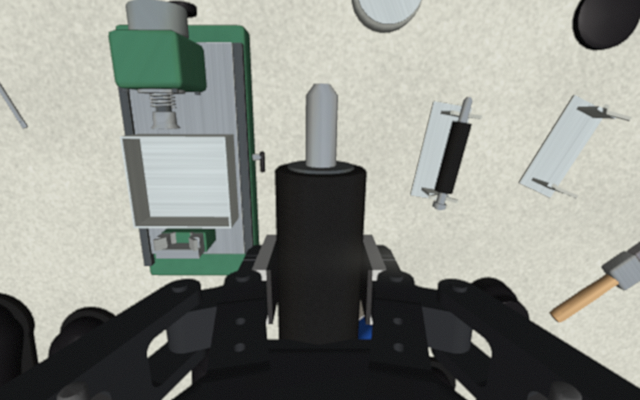

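The roller is held straight, nose up-image at (321,85). The machine is at left, with the cup at (165,120), trough rim corners at about (123,137), (234,134), (238,227) and (137,227), and the seat at (181,242). I'll enlarge this for accuracy.

Run:
```python
import cv2
im=cv2.imread("pics/w2.png"); cv2.imwrite("pics/crop2.png",cv2.resize(im[75:275,105:345],None,fx=3,fy=3,interpolation=cv2.INTER_CUBIC))
```

```text
(no output)
```

View pics/crop2.png

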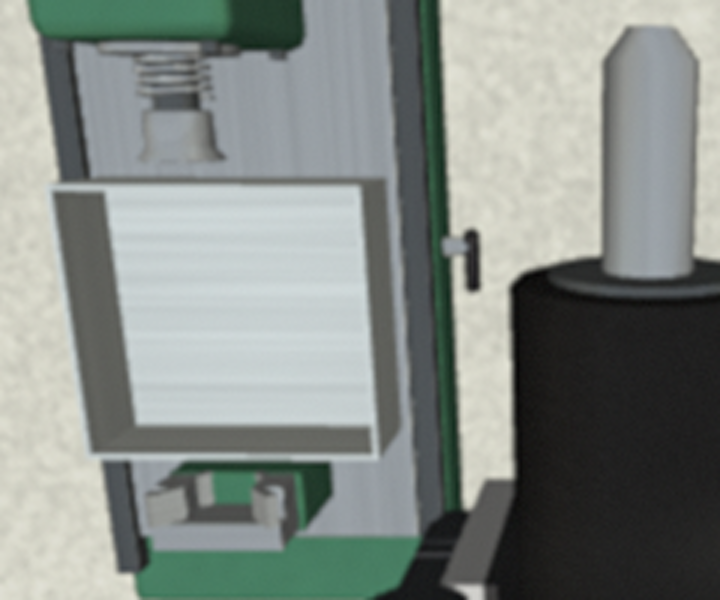

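Run:
```python
from h import *
import pickle
from scipy.optimize import least_squares
from scipy.spatial.transform import Rotation as R
m,o=pickle.load(open("w2.pkl","rb"))
P=np.array([[-.05,-.054,.088],[-.05,.054,.088],[.05,.054,.088],[.05,-.054,.088],[-.059,0,.104],[.067,0,.108]])
# image col grows to -y?  left of image = -y side
U=np.array([[51,184],[362,184],[378,458],[92,456],[181.5,160],[218,524]])/3+[105,75]
def pr(v):
    c,s=np.cos(v[2]),np.sin(v[2]);return np.array([proj("w",[v[0]+c*x-s*y,v[1]+s*x+c*y,z],m) for x,y,z in P])
r=least_squares(lambda v:(pr(v)-U).ravel(),[.6,-.176,.165]);v=r.x
print("carriage",v[:2],np.degrees(v[2]));print((pr(v)-U).round(1).tolist())
q=R.from_quat(o["tool_rot"]).as_matrix();print("tool x",q[:,0],"y",q[:,1],np.degrees(np.arctan2(q[1,1],q[0,1]))-90,"eef",o["eef_pos"])
L=lambda u,z:ray("w",(105+u[0]/3,75+u[1]/3),z,m)
n=L((651,27),.304);a=L((649,60),.309);b=L((648,272),.309);print("nose",n,"shaft yaw",np.degrees(np.arctan2(*(b-a)[1::-1])), "nose from TCP",n-o["eef_pos"],q.T@(n-o["eef_pos"]))
```

```text
carriage [ 0.59918319 -0.17299339] 9.698819582804234
[[-0.8, -0.2], [0.4, 0.3], [1.2, 0.1], [-0.9, 0.4], [0.2, 0.0], [0.0, -0.5]]
tool x [-0.98517054 -0.17156019  0.00247226] y [-0.17155772  0.98517336  0.00118051] 9.878407272438821 eef [ 0.56106002 -0.02860482  0.29489108]
nose [ 0.48788782 -0.03973122  0.304     ] shaft yaw 9.796940303757536 nose from TCP [-0.07317219 -0.0111264   0.00910892] [ 0.07401845  0.00160258 -0.00892407]
```

```bash
python3 -m jog '[[[0.01,-0.02,-0.01,0.3,-1.8,0,255],[0.02,-0.045,-0.03,0.6,-3.5,0,255],[0.035,-0.075,-0.05,1,-5.9,0,255],[0.05,-0.105,-0.07,1.4,-8,0,255],[0.06,-0.125,-0.09,1.7,-10,0,255],[0.067,-0.14,-0.11,2,-11.8,0,255],[0.067,-0.14,-0.115,2,-11.8,0,255],[0.067,-0.14,-0.115,2,-11.8,0,255],[0.067,-0.14,-0.115,2,-11.8,0,255],[0.067,-0.14,-0.115,2,-11.8,0,255]]]'
python3 - <<'E'
from h import *
import pickle
from scipy.spatial.transform import Rotation as R
m=bot.camera_model("wrist"); o=bot.get_obs(); im=bot.camera("wrist"); cv2.imwrite("pics/w3.png",im); pickle.dump((m,o),open("w3.pkl","wb"))
q=R.from_quat(o["tool_rot"]).as_matrix();print(o["eef_pos"],q.round(4).tolist(),o["ft_force"],o["joint_pos"].round(2))
n=o["eef_pos"]+q@[.074,.0016,-.009]; print("nose",n,proj("w",n,m))
th=np.radians(9.7);Rm=np.array([[np.cos(th),-np.sin(th),0],[np.sin(th),np.cos(th),0],[0,0,1]])
print("nose in C",Rm.T@(n-[.5992,-.173,0]), "axis in C", Rm.T@(-q[:,0]))
for p in([-.059,0,.1],[-.05,-.054,.088],[-.05,.054,.088]):print(proj("w",Rm@p+[.5992,-.173,0],m).round(1))
E
```

```text
clock: 5.62
eef_pos: [0.6296, -0.1684, 0.1829]
tool_rot: [-0.086, 0.991, 0.008, 0.105]
ft_force: [0.9, 0.1, -2.2]
grip_width: 0.0345
[ 0.62960324 -0.16837586  0.18286315] [[-0.9632, -0.1724, 0.2063], [-0.1688, 0.985, 0.0348], [-0.2092, -0.0013, -0.9779]] [ 0.92379795  0.07158875 -2.17380658] [-0.3   0.43  0.1   1.05  0.1  -0.47]
nose [ 0.55619482 -0.17960732  0.17618346] [321.88449421  83.22825109]
nose in C [-0.04350362  0.00073305  0.17618346] axis in C [0.97787058 0.00413613 0.20916985]
[319.6  33.1]
[229.  49.]
[409.8  50.1]
```

View pics/w3.png

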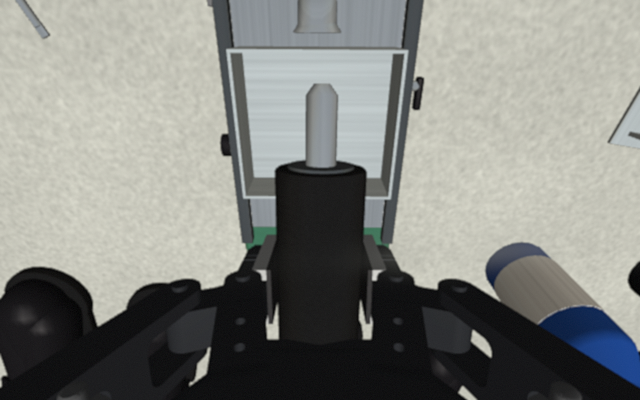

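The trough rim corners are at (228,50) and (409,50), the cup mouth at (317.5,32), and the nose at (321,85), all within 2 px of prediction. The cup sits about 1 mm to -y of the estimate. At 12° the sleeve's far edge would brush the end plate, so I'll enter at 16°.

```bash
cat > st.py <<'E'
from h import *
from scipy.spatial.transform import Rotation as R
th=np.radians(9.7);Rm=np.array([[np.cos(th),-np.sin(th),0],[np.sin(th),np.cos(th),0],[0,0,1]]); OC=np.array([.5992,-.174,0])
def state(off=(.074,.0016,-.008)):
    o=bot.get_obs();q=R.from_quat(o["tool_rot"]).as_matrix();n=o["eef_pos"]+q@off;d=-q[:,0]
    nc=Rm.T@(n-OC);dc=Rm.T@d;t=nc+.142*dc
    print("t%.2f nose"%o["clock"],(nc*1e3).round(1),"tail",(t*1e3).round(1),"pitch %.2f yaw %.2f"%(np.degrees(np.arcsin(dc[2])),np.degrees(np.arctan2(dc[1],dc[0]))),"F_C",(Rm.T@o["ft_force"]).round(2),"T_C",(Rm.T@o["ft_torque"]).round(2),"w",round(o["grip_width"],4))
    return o,q,n
if __name__=="__main__":state()
E
python3 -m jog '[[[0,0,0,0.7,-3.9,-0.2,255],[-0.002,-0.0024,0,0.7,-3.9,-0.2,255],[-0.002,-0.0024,-0.02,0.7,-3.9,-0.2,255],[-0.002,-0.0024,-0.04,0.7,-3.9,-0.2,255],[-0.002,-0.0024,-0.052,0.7,-3.9,-0.2,255],[-0.002,-0.0024,-0.062,0.7,-3.9,-0.2,255],[-0.002,-0.0024,-0.0717,0.7,-3.9,-0.2,255],[-0.002,-0.0024,-0.0717,0.7,-3.9,-0.2,255],[-0.002,-0.0024,-0.0717,0.7,-3.9,-0.2,255],[-0.002,-0.0024,-0.0717,0.7,-3.9,-0.2,255]]]'
python3 - <<'E'
from st import *
state()
m=bot.camera_model("wrist");im=bot.camera("wrist"); cv2.imwrite("pics/w4.png",cv2.resize(im[0:200,200:440],None,fx=3,fy=3,interpolation=cv2.INTER_CUBIC))
s=bot.camera("side"); p=proj("side",[.56,-.17,.1]).astype(int);print(p); cv2.imwrite("pics/s4.png",s)
o,q,n=state(); f=lambda p:((proj("w",p,m)-[200,0])*3).round(0)
print("crop px: nose",f(n),"cup rim",f(Rm@[-.059,0,.1]+OC),"trough L,R",f(Rm@[-.05,-.054,.088]+OC),f(Rm@[-.05,.054,.088]+OC))
E
```

```text
clock: 6.5
eef_pos: [0.6275, -0.1725, 0.1107]
tool_rot: [-0.083, 0.987, 0.011, 0.139]
ft_force: [0.1, -0.1, -2.5]
grip_width: 0.0345
t6.50 nose [-45.2  -1.5  98. ] tail [ 91.3  -1.7 137.2] pitch 16.02 yaw -0.08 F_C [ 0.12 -0.16 -2.54] T_C [ 0.01  0.41 -0.03] w 0.0345
[363 230]
t6.60 nose [-45.2  -1.6  98.2] tail [ 91.2  -1.8 137.4] pitch 16.04 yaw -0.09 F_C [ 0.36 -0.33 -2.83] T_C [ 0.01  0.52 -0.01] w 0.0344
crop px: nose [365. 250.] cup rim [380. 129.] trough L,R [-41. 194.] [794. 194.]
```

View pics/w4.png

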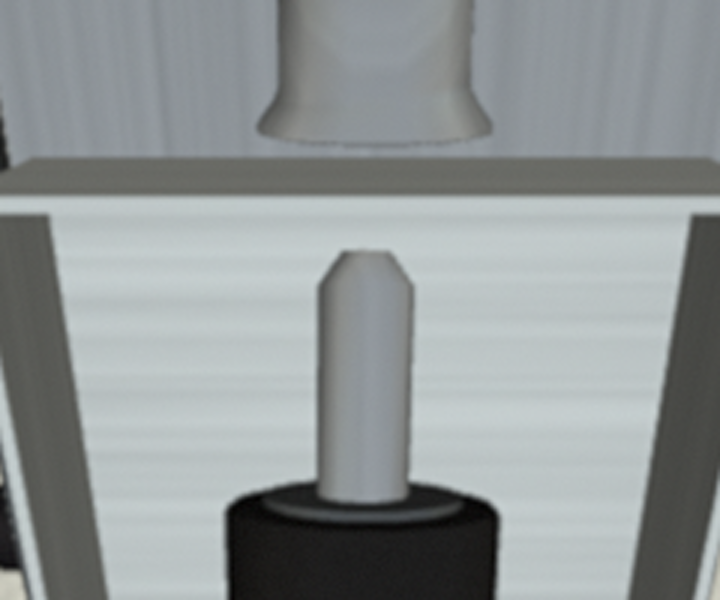

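The crop shows the nose tip at (367,250) and the cup mouth centred at column 375, rows 128–145. That puts the cup about 0.7 mm to +y of the nose. I'll advance with that correction.

```bash
python3 -m jog '[[[-0.002,0.0003,0,0,0,0,255],[-0.004,0,0,0,0,0,255],[-0.006,-0.0003,0,0,0,0,255],[-0.008,-0.0007,0,0,0,0,255],[-0.01,-0.001,0,0,0,0,255],[-0.012,-0.0013,0,0,0,0,255],[-0.014,-0.0017,0,0,0,0,255],[-0.014,-0.0017,0,0,0,0,255],[-0.014,-0.0017,0,0,0,0,255]]]' >/dev/null; python3 st.py
python3 -m jog '[[[-0.001,-0.0002,0,0,0,0,255],[-0.002,-0.0003,0,0,0,0,255],[-0.003,-0.0005,0,0,0,0,255],[-0.004,-0.0007,0,0,0,0,255],[-0.005,-0.0009,0,0,0,0,255],[-0.005,-0.0009,0,0,0,0,255],[-0.005,-0.0009,0,0,0,0,255]]]' >/dev/null; python3 st.py
```

```text
t7.35 nose [-60.3  -0.5  97. ] tail [ 76.2  -0.8 136. ] pitch 15.93 yaw -0.12 F_C [ 0.87  0.25 -2.51] T_C [-0.    0.44 -0.02] w 0.0343
t7.93 nose [-65.3  -0.5  97. ] tail [ 71.3  -0.8 136. ] pitch 15.94 yaw -0.11 F_C [-0.16  0.42 -2.9 ] T_C [-0.03  0.42  0.02] w 0.034
```

```bash
python3 -m jog '[[[-0.001,-0.0002,0.001,0,0,0,255],[-0.002,-0.0003,0.001,0,0,0,255],[-0.0025,-0.0004,0.001,0,0,0,255],[-0.0025,-0.0004,0.001,0,0,0,255],[-0.0025,-0.0004,0.001,0,0,0,255]]]' >/dev/null; python3 st.py
python3 -m jog '[[[-0.0005,-0.0001,0,0,0,0,255],[-0.001,-0.0002,0,0,0,0,255],[-0.0015,-0.0003,0,0,0,0,255],[-0.0015,-0.0003,0,0,0,0,255],[-0.0015,-0.0003,0,0,0,0,255]]]' >/dev/null; python3 st.py
python3 -m jog '[[[-0.0005,-0.0001,0,0,0,0,255],[-0.001,-0.0002,0,0,0,0,255],[-0.0015,-0.0003,0,0,0,0,255],[-0.0015,-0.0003,0,0,0,0,255],[-0.0015,-0.0003,0,0,0,0,255]]]' >/dev/null; python3 st.py
```

```text
t8.35 nose [-67.8  -0.5  98. ] tail [ 68.7  -0.8 137. ] pitch 15.93 yaw -0.11 F_C [-0.45 -0.11 -3.35] T_C [0.01 0.46 0.  ] w 0.0344
t8.77 nose [-69.4  -0.6  98. ] tail [ 67.2  -0.9 137. ] pitch 15.93 yaw -0.11 F_C [-0.33 -0.75 -2.84] T_C [-0.02  0.42 -0.02] w 0.0345
t9.18 nose [-70.5  -0.6  98.2] tail [ 66.   -0.9 137.2] pitch 15.97 yaw -0.10 F_C [ 1.75  0.34 -2.32] T_C [ 0.07  0.21 -0.08] w 0.0342
```

```bash
for i in 1 ; do python3 -m jog '[[[-0.0005,-0.0001,0,0,0,0,255],[-0.001,-0.0002,0,0,0,0,255],[-0.001,-0.0002,0,0,0,0,255],[-0.001,-0.0002,0,0,0,0,255]]]' >/dev/null; python3 st.py; done
python3 -m jog '[[[-0.0005,-0.0001,0,0,0,0,255],[-0.001,-0.0002,0,0,0,0,255],[-0.001,-0.0002,0,0,0,0,255],[-0.001,-0.0002,0,0,0,0,255]]]' >/dev/null; python3 st.py
python3 -m jog '[[[-0.0005,-0.0001,0,0,0,0,255],[-0.001,-0.0002,0,0,0,0,255],[-0.001,-0.0002,0,0,0,0,255],[-0.001,-0.0002,0,0,0,0,255]]]' >/dev/null; python3 st.py
```

```text
t9.52 nose [-71.3  -0.7  98.3] tail [ 65.2  -0.9 137.4] pitch 16.00 yaw -0.09 F_C [ 2.98  0.77 -2.84] T_C [ 0.08 -0.22 -0.03] w 0.0343
t9.85 nose [-72.5  -0.7  98.2] tail [ 64.   -0.9 137.3] pitch 15.98 yaw -0.10 F_C [ 3.94  0.04 -2.12] T_C [ 0.16 -0.35  0.02] w 0.0345
t10.18 nose [-73.6  -0.7  98.2] tail [ 62.9  -1.  137.2] pitch 15.97 yaw -0.10 F_C [ 5.12  0.93 -1.61] T_C [ 0.18 -0.55 -0.01] w 0.0341
```

```bash
python3 -m jog '[[[-0.0005,-0.0001,0,0,0,0,255],[-0.001,-0.0002,0,0,0,0,255],[-0.001,-0.0002,0,0,0,0,255],[-0.001,-0.0002,0,0,0,0,255]]]' >/dev/null; python3 st.py
python3 -m jog '[[[-0.0005,-0.0001,0,0,0,0,255],[-0.0012,-0.0002,0,0,0,0,255],[-0.0012,-0.0002,0,0,0,0,255],[-0.0012,-0.0002,0,0,0,0,255],[-0.0012,-0.0002,0,0,0,0,255]]]' >/dev/null; python3 st.py
python3 - <<'E'
from h import *
import numpy as np
im=bot.camera("wrist"); cv2.imwrite("pics/w5.png",cv2.resize(im[0:200,200:440],None,fx=2.5,fy=2.5,interpolation=cv2.INTER_CUBIC))
E
```

```text
t10.52 nose [-74.4  -0.7  98.2] tail [ 62.1  -1.  137.3] pitch 15.99 yaw -0.10 F_C [ 5.2   1.17 -2.86] T_C [ 0.21 -0.73 -0.03] w 0.0341
t10.93 nose [-75.3  -0.7  98.3] tail [ 61.2  -1.  137.5] pitch 16.03 yaw -0.09 F_C [ 5.39  0.76 -2.32] T_C [ 0.29 -0.8  -0.06] w 0.0343
```

View pics/w5.png

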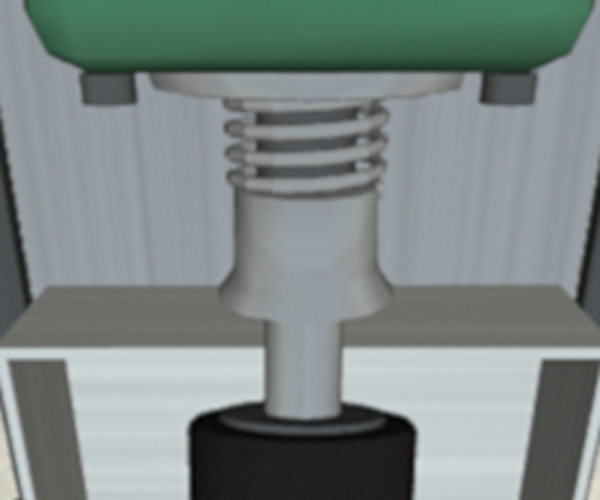

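The crop shows the shaft (centre column 302) entered in the cup (centre 305), with the spring compressed. Force and torque give a spring onset at nose x of about -70.3 and about 5 mm of press now. Next I'll compute the tip-down path.

Run:
```python
import numpy as np
from st import Rm
f=lambda th,x,z:np.array([x,0,z])+.074e3*np.array([np.cos(th),0,np.sin(th)])-8*np.array([-np.sin(th),0,np.cos(th)])
r=np.radians
for seq in ([(16,-75.3,98.3),(14,-75.6,98.5),(12,-75.8,98.7),(10,-76,99),(8,-76.3,99.2)],[(8,-76.3,99.2),(6,-76.5,99.5),(4.5,-76.6,99.7),(3,-76.7,99.8)],[(3,-76.7,99.8),(2,-76.7,99.9),(1,-76.7,100),(0,-76.7,100)]):
    t0=f(r(seq[0][0]),*seq[0][1:])
    for th,x,z in seq[1:]:
        D=seq[0][0]-th;print(th,(Rm@(f(r(th),x,z)-t0)/1e3).round(4).tolist(),"rot",round(-.1685*D,2),round(.9857*D,2))
```

```text
14 [0.0001, 0.0, -0.0024] rot -0.34 1.97
12 [0.0002, 0.0, -0.0047] rot -0.67 3.94
10 [0.0002, 0.0, -0.007] rot -1.01 5.91
8 [0.0001, 0.0, -0.0094] rot -1.35 7.89
6 [-0.0002, -0.0, -0.0023] rot -0.34 1.97
4.5 [-0.0003, -0.0, -0.004] rot -0.59 3.45
3 [-0.0005, -0.0001, -0.0059] rot -0.84 4.93
2 [-0.0001, -0.0, -0.0012] rot -0.17 0.99
1 [-0.0002, -0.0, -0.0024] rot -0.34 1.97
0 [-0.0003, -0.0001, -0.0037] rot -0.51 2.96
```

```bash
python3 -m jog '[[[0,0,-0.0012,-0.17,0.99,0,255],[0.0001,0,-0.0024,-0.34,1.97,0,255],[0.0001,0,-0.0035,-0.5,2.95,0,255],[0.0002,0,-0.0047,-0.67,3.94,0,255],[0.0002,0,-0.0047,-0.67,3.94,0,255]]]' >/dev/null; python3 st.py
python3 -m jog '[[[0,0,-0.0012,-0.17,0.99,0,255],[0,0,-0.0023,-0.34,1.97,0,255],[0,0,-0.0035,-0.5,2.95,0,255],[-0.0001,0,-0.0047,-0.67,3.94,0,255],[-0.0001,0,-0.0047,-0.67,3.94,0,255],[-0.0001,0,-0.0047,-0.67,3.94,0,255]]]' >/dev/null; python3 st.py
```

```text
t11.40 nose [-75.3  -0.8  98.6] tail [ 63.6  -0.9 128.1] pitch 12.01 yaw -0.06 F_C [ 6.19  0.57 -3.22] T_C [ 0.26 -0.95 -0.03] w 0.0348
t11.90 nose [-75.8  -0.8  98.9] tail [ 64.8  -1.  118.8] pitch 8.05 yaw -0.08 F_C [ 5.82  0.74 -2.48] T_C [ 0.21 -1.15 -0.11] w 0.034
```

```bash
python3 -m jog '[[[-0.0005,-0.0001,0,0,0,0,255],[-0.0008,-0.0001,0,0,0,0,255],[-0.0008,-0.0001,0,0,0,0,255],[-0.0008,-0.0001,0,0,0,0,255]]]' >/dev/null; python3 st.py
python3 -m jog '[[[0,0,-0.0012,-0.17,0.99,0,255],[-0.0002,0,-0.0023,-0.34,1.97,0,255],[-0.0002,0,-0.0023,-0.34,1.97,0,255],[-0.0002,0,-0.0023,-0.34,1.97,0,255]]]' >/dev/null; python3 st.py
```

```text
t12.23 nose [-76.6  -0.8  99.1] tail [ 64.   -1.  119.1] pitch 8.09 yaw -0.08 F_C [ 7.47  0.89 -3.02] T_C [ 0.25 -1.25 -0.06] w 0.0344
t12.57 nose [-76.5  -0.8  99.2] tail [ 64.7  -1.  114.3] pitch 6.09 yaw -0.07 F_C [ 6.28  1.35 -2.99] T_C [ 0.19 -1.29 -0.05] w 0.0342
```

```bash
python3 -m jog '[[[0,0.0003,-0.0012,-0.17,0.99,0,255],[-0.0002,0.0004,-0.0018,-0.25,1.48,0,255],[-0.0002,0.0004,-0.0018,-0.25,1.48,0,255],[-0.0002,0.0004,-0.0018,-0.25,1.48,0,255]]]' >/dev/null; python3 st.py
python3 -m jog '[[[0,0,-0.0009,-0.12,0.74,0,255],[-0.0002,0,-0.0018,-0.25,1.48,0,255],[-0.0002,0,-0.0018,-0.25,1.48,0,255],[-0.0002,0,-0.0018,-0.25,1.48,0,255]]]' >/dev/null; python3 st.py
```

```text
t12.90 nose [-76.6  -0.8  99.4] tail [ 64.9  -0.9 110.7] pitch 4.60 yaw -0.08 F_C [ 7.17 -0.03 -4.04] T_C [-0.03 -1.33 -0.  ] w 0.0342
t13.23 nose [-76.6  -0.6  99.5] tail [ 65.2  -0.8 107.3] pitch 3.11 yaw -0.05 F_C [ 7.17  0.54 -3.02] T_C [ 0.09 -1.45  0.13] w 0.0345
```

Force is steady at about 7 N, which is about 5.6 mm of press, and nothing sideways. I'll tip the last 3°.

```bash
python3 -m jog '[[[-0.0001,0,-0.0012,-0.17,0.99,0,255],[-0.0001,0,-0.0018,-0.25,1.48,0,255],[-0.0001,0,-0.0018,-0.25,1.48,0,255],[-0.0001,0,-0.0018,-0.25,1.48,0,255]]]' >/dev/null; python3 st.py
python3 -m jog '[[[-0.0001,0,-0.0009,-0.12,0.74,0,255],[-0.0002,0,-0.0018,-0.25,1.48,0,255],[-0.0002,0,-0.0018,-0.25,1.48,0,255],[-0.0002,0,-0.0018,-0.25,1.48,0,255]]]' >/dev/null; python3 st.py
```

```text
t13.57 nose [-76.3  -0.4 100. ] tail [ 65.7  -0.4 104.1] pitch 1.66 yaw -0.01 F_C [ 7.58  1.07 -1.63] T_C [ 0.22 -1.49  0.34] w 0.0343
t13.90 nose [-76.2  -0.3 100. ] tail [ 65.8  -0.3 100.4] pitch 0.17 yaw -0.00 F_C [ 7.4   1.21 -2.41] T_C [ 0.25 -1.57  0.34] w 0.0342
```

```bash
python3 -m jog '[[[0,0,-0.0005,0,0,0,255],[0,0,-0.001,0,0,0,255],[0,0,-0.001,0,0,0,255],[0,0,-0.001,0,0,0,255]]]' >/dev/null; python3 st.py
python3 - <<'E'
from h import *
s=bot.camera("side");w=bot.camera("wrist")
a=cv2.resize(s[190:290,300:440],(560,400),interpolation=cv2.INTER_CUBIC)
cv2.imwrite("pics/s6.png",a)
E
```

```text
t14.23 nose [-76.2  -0.3  99.7] tail [ 65.8  -0.3 100.2] pitch 0.21 yaw -0.01 F_C [6.15 1.52 0.68] T_C [ 0.36 -1.4   0.28] w 0.0343
```

View pics/s6.png

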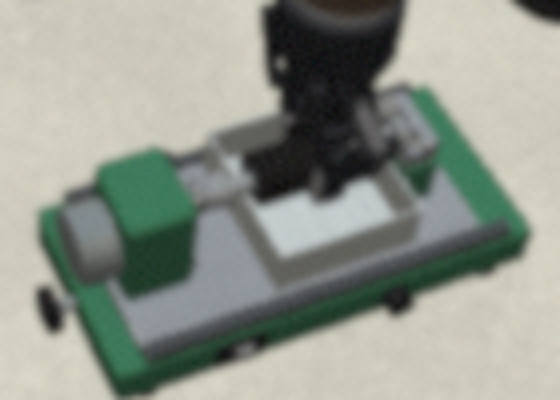

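Fz rose by 3 N, so the bearing is on the seat floor. The side view shows the roller lying level between cup and seat, centre of crop near (280,170). I'll ease it forward toward the plate, release, and lift straight up.

```bash
python3 -m jog '[[[0.0005,0.0001,0.0003,0,0,0,255],[0.001,0.0002,0.0005,0,0,0,255],[0.001,0.0002,0.0005,0,0,0,255],[0.001,0.0002,0.0005,0,0,0,255]]]' >/dev/null; python3 st.py
python3 -m jog '[[[0,0,0,0,0,0,200],[0,0,0,0,0,0,150],[0,0,0,0,0,0,110],[0,0,0,0,0,0,80],[0,0,0,0,0,0,80],[0,0,0,0,0,0,80],[0,0,0,0,0,0,80],[0,0,0,0,0,0,80],[0,0,0,0,0,0,80],[0,0,0,0,0,0,80]]]'; python3 st.py
python3 -m jog '[[[0,0,0.005,0,0,0,80],[0,0,0.015,0,0,0,80],[0,0,0.03,0,0,0,80],[0,0,0.05,0,0,0,80],[0,0,0.075,0,0,0,80],[0,0,0.1,0,0,0,80],[0,0,0.12,0,0,0,80],[0,0,0.13,0,0,0,80],[0,0,0.13,0,0,0,80],[0,0,0.13,0,0,0,80]]]'
python3 - <<'E'
from h import *
import pickle
m=bot.camera_model("wrist");pickle.dump(m,open("w7.pkl","wb"));cv2.imwrite("pics/w7.png",bot.camera("wrist"))
E
```

```text
t14.67 nose [-76.2  -0.3  99.8] tail [ 65.8  -0.3 100. ] pitch 0.08 yaw -0.03 F_C [5.19 1.35 0.5 ] T_C [ 0.32 -1.16  0.38] w 0.034
clock: 15.5
eef_pos: [0.5962, -0.1765, 0.0912]
tool_rot: [-0.084, 0.997, -0.0, -0.001]
ft_force: [-0.4, 0.3, 0.4]
grip_width: 0.0587
t15.50 nose [-77.4  -0.2  99.3] tail [64.6 -0.5 99.1] pitch -0.08 yaw -0.12 F_C [-0.33  0.39  0.42] T_C [-0.07  0.05 -0.08] w 0.0587
clock: 16.33
eef_pos: [0.5965, -0.1764, 0.2216]
tool_rot: [-0.084, 0.996, -0.0, -0.0]
ft_force: [0.3, -0.7, -0.3]
grip_width: 0.0583
```

View pics/w7.png

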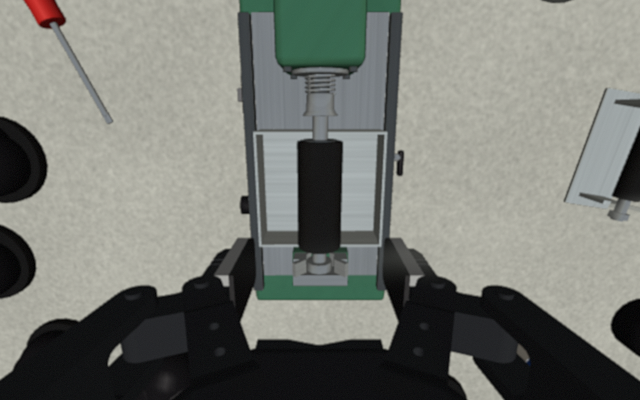

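The roller lies in the machine: the shaft enters the cup at (320,120), the sleeve spans rows 140–250, and the bearing sits between the seat walls at (319,263). One enlarged check will confirm that it is level and home.

Run:
```python
from st import *
import pickle
m=pickle.load(open("w7.pkl","rb"));im=cv2.imread("pics/w7.png")
cv2.imwrite("pics/c7.png",cv2.resize(im[90:290,250:390],None,fx=3,fy=3,interpolation=cv2.INTER_CUBIC))
f=lambda p:((proj("w",Rm@np.array(p)/1e3+OC,m)-[250,90])*3).round(0).tolist()
for nm,dz in(("level",0),("tail 4 mm up",4)):
    print(nm,"sleeve front top",f([-45,0,118+dz*.21]),"sleeve rear top",f([45,0,118+dz*.85]),"bearing top edges",f([57,0,111+dz*.95]),f([65,0,111+dz]),"sleeve half-edges rear",f([45,-18,100+dz*.85]),f([45,18,100+dz*.85]))
print("plate edge",f([67,0,108]),"cup rim",f([-63,0,100]))
```

```text
level sleeve front top [212.0, 155.0] sleeve rear top [211.0, 497.0] bearing top edges [211.0, 526.0] [211.0, 552.0] sleeve half-edges rear [147.0, 469.0] [274.0, 469.0]
tail 4 mm up sleeve front top [212.0, 155.0] sleeve rear top [211.0, 502.0] bearing top edges [211.0, 532.0] [211.0, 559.0] sleeve half-edges rear [147.0, 474.0] [275.0, 474.0]
plate edge [211.0, 553.0] cup rim [211.0, 76.0]
```

View pics/c7.png

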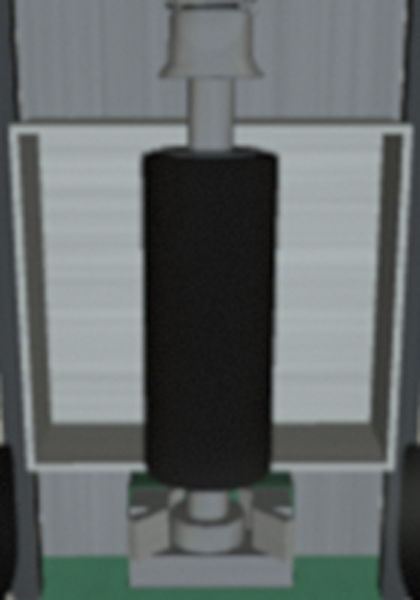

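Run:
```python
from workcell import bot
print(bot.job_done()); o=bot.get_obs(); print(o["clock"],o["ft_force"],o["grip_width"])
```

```text
the job is handed in; nothing more can be done
None
the job is handed in; nothing more can be done
```

The thick roller is back in the machine, level as far as the last picture shows. I handed the job in at about 16.4 s of the 67 s allowed; no verdict was reported.

- **How it went in:** I gripped the roller mid-sleeve and lifted it off its rest. I put its drive end in the cup at 16° of tilt and felt the spring take up about where the cup floor was expected. I pressed the cup back about 5 to 5.6 mm, with axial readings of at most about 7.6 N and no sign of the hard stop. I then tipped the bearing end down until the upward force rose by about 3 N, eased off, let go and lifted 13 cm clear.
- **Last checks:** the final wrist picture shows the bearing between the seat walls with its face against the end plate, and the shaft in the cup. Sleeve and machine axes line up, and the tool force is about zero.
- **What disagreed:**
  - Single axial force readings scattered by up to 1 N, so I also used the torque to judge how far the cup was pressed.
  - The sleeve's rear edge in the last picture was about 3 px from where I predicted it. That is on the side away from a raised bearing end, so I took the roller as seated.
- **Other things:** the slim roller and the bench items were never approached, but I did not measure them again afterwards.

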